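# Lock the rip fence and hold a try square to it

## Robot

A 6-joint arm with a two-finger parallel gripper is mounted at the origin on the work surface. World frame = base frame: x ahead of the robot, y to its left, z up, the work surface at z = 0. Lengths are in m, angles in rad, forces in N, time in s.
With the tool pointing down it reaches from about 0.35 to 1 m from the base axis. Payload 7.1 kg.
Tool frame: the origin (TCP) lies at the very end of the fingers, on their centre line; the grasp point (between the pads) lies 19 mm behind it; z points along the fingers, y is the direction in which the jaws open and shut (so a half turn about z gives the same grasp; the last joint's range is limited). The gripper opens to 85 mm and grips with 20 to 120 N. Pads are 22 mm wide; open, the fingers measure 114 mm over their backs; the gripper's body (76 mm by 85 mm) begins 54 mm behind the grasp point. The pads swing forward as they close: fully open they stand 13 mm farther back than shut.
Start: joints at [1.142, 0.423, 1.63, -0, 1.089, -0.019], TCP at [0.249, 0.573, 0.231] pointing down, gripper open.
Joint ranges: [-3, 3], [-0.9, 2.11], [0.09, 2.58], [-1.31, 4.45], [0.11, 2.69], [-2.54, 2.54]. Speed limits (rad/s): [2.39, 2.39, 3.01, 3.14, 3.14, 3.14].

## Interface

Orientations are given as a unit quaternion [w, x, y, z].
In Python, from rig import arm, solver, get_image, camera_info, sign_off, trace gives the robot as it stands. Calls block until the motion is done:
- arm.reach(position, orientation): joint-space move of the TCP to a pose.
- arm.move_straight(position, orientation=None, max_speed=0.15, guard=None): straight line of the TCP; orientation=None keeps the orientation; max_speed is the mean speed in m/s. With guard (N) it stops when the force on the tool has changed by that much, and returns True; else False.
- arm.move_j(angles): joint-space move.
- arm.release() and arm.gripper_close(effort=None): open the fingers fully, or close them until they stop; effort is the grip in N (None keeps the last).
- arm.pause(seconds).
- solver.ik(position, orientation): joint angles nearest the present ones, or None.
- arm.observe(): the state.
- get_image(name): name is "side" or "top"; returns the picture (480x640x3 uint8, red, green, blue); there is no depth.
- camera_info(name): a dict with "vertical_fov" (degrees; the focal length in pixels is half the picture's height over the tangent of half this angle, whatever the lens; pixels are square), "cx", "cy" (the principal point, pixels), "origin" and "orientation" of the camera in the world. Camera axes: x right, y down, z forward; pixel columns grow to the right and rows downward; lengths in m; the calibration is good to about 2 mm. A picture is of the moment at which its call begins. camera_info takes no time and is no camera call.
A pose or a line that the arm cannot do raises arm.IKError and nothing moves.
- sign_off(): hands the job in, once; it reports no verdict.
Trained networks look in the newest picture that a camera, given by its name, has taken for a name from the list of things; names that differ only in an ending like _2 or _b are one class to them, and where a whole thing is asked for, a point or a joint stands for the part that bears it (a point fixed in the world has none). Each returns a list of dicts, best first, with "conf" (0 to 1); they miss things now and then, are a little off and sometimes report something else, mostly with a low value. They report only what shows in the picture. A call takes as long as a camera call.
- trace(name, camera): "mask" (480x640 bool, what is visible of it) and "point" ([row, column] in pixels, amid what is visible of it).
The state is a dict: "clock": time; "joints": joint angles; "joint_vel": joint speeds; "tau": joint torques, N m; "tcp_pos": TCP position; "eef_rot": TCP orientation; "force": force on the tool from outside, world axes, zero at the start; "moment": the same for the moment, N m; "opening": finger opening in m.
Only numpy, scipy, OpenCV 4.12 (cv2) and the standard library are available. Lean on these libraries where they do the work, as an engineer would, in place of code of your own. Each camera call takes 0.05 s, during which the arm holds its last target.

## Task

The rip fence of the saw bench is set but not yet clamped: lock it where it stands by turning the wing knob on its carriage clockwise until it is tight. Then take the try square and hold it for me to sight the fence: stock flat on the saw table and square to the fence, end of the stock and blade touching the fence face gently at the blue tape. Finish while holding the square there, lightly pressed to the fence; leave the other things on the tables alone.

Things in the scene. Friction and masses are not known exactly. Their poses are not given: they have to be found in the camera images.
- saw: Saw bench: bare iron saw table 460 x 800 mm (x, y) let into the plywood outfeed table, its top face 2 mm above the plywood (z = 0.002 m); red throat plate, blade wound down, a round guide bar along y beyond its +x edge, below table height. Fixed, but its place and yaw vary. Origin: centre of the table, 2 mm below the top face. z up.
- fence_face (a point): Foot of the rip fence's working face, midway along it, at saw-table height. x along the fence to its carriage, y square to the face, into the fence (face looks to -y, to the throat plate). Aluminium bar 400 mm long, 40 thick, top 59 above the saw table; grey carriage at x 200 to 272, y -25 to 65, top 62. Unclamped it slides along y if pushed by over 6 N; clamped it stands 25 N.
- knob (a joint): Angle of the clamp knob, rad: 0 = free, grows clockwise seen from above, 1.3 = hard stop, fully tight. It starts at 0 to 0.3; the clamp bites from about 0.6, and turning it to the stop takes about 0.2 to 0.35 N m. Left short of the stop it may ease back a few hundredths; left at the stop it stays. Above 1.15 counts as tight.
- knob_grip (a point): Centre of the clamp knob's wing on top of the carriage, on the knob's upright axis, 90 mm above the saw table: a black bar 60 mm long, 13 thick, 26 high (13 above and below this point). The point turns with the knob; the bar lies 0.65 rad anticlockwise (seen from above) of the point's x axis.
- mark (a point): Middle of the blue tape strip, at the top edge of the fence's working face, 59 mm above the saw table: tape 12 mm wide along the fence, folded over the top and 22 mm down the face. Its place along the fence varies. Axes as fence_face.
- square: Try square, 0.2 to 0.4 kg, standing on its stock on the saw table: dark wooden stock with brass sole, 130 mm long (its x), 20 thick (its y), 32 high; at the +x end a steel blade 4 mm thick, 30 wide along x, rises to 118 mm, its outer edge flush with the stock's end. Origin: middle of the sole, underside. z up.
- square_toe (a point): Bottom edge of the stock's blade end, middle of its thickness: 65 mm from the square's origin along its +x, at the sole. Axes as the square.
- square_grip (a point): Where to grip the stock, across its 20 mm thickness: 30 mm from the square's origin towards -x (away from the blade), 21 mm above the sole. Axes as the square.
- push_block: Bystander: black push block, 200 x 76 mm, 85 mm high, behind the fence. Origin: centre of its underside.
- tape_measure: Bystander: yellow tape measure, 62 x 36 mm, 58 mm high, behind the fence. Origin: centre of its underside.
- pencil: Bystander: red carpenter's pencil lying flat, 180 mm long, 14 x 9 mm. Origin: under its middle.

How it is judged:
On the way, in this order (a step that is already met when the one before it is completed fails the run):
1. the fence is clamped: the knob is turned tight and left (value of joint knob above 1.15 rad and contact force between the fingers and fence below 0.2 N), for 0.2 s.
2. the square is brought up to touch the fence at the tape, standing on the saw table (contact force between square and fence above 0.5 N and x of square_toe in the frame of mark between -0.012 and 0.012 m and contact force between the fingers and square above 1 N), for 0.2 s.
At the end, for the whole second after the job is handed in: Knob past 1.15 rad, fence within 5 mm of where it stood; square held in the fingers, sole on the saw table (3 mm, upright to 2 deg), square to the fence within 3 deg, toe within 10 mm of the tape's middle along the fence and touching the face with 0.5 to 15 N (value of joint knob above 1.15 rad and distance of mark from where it was at the start of the episode below 0.005 m and contact force between square and fence between 0.5 and 15 N and x of square_toe in the frame of mark between -0.01 and 0.01 m and y of square_toe in the frame of fence_face between -0.003 and 0.003 m and angle between the x axis of square and the y axis of fence_face, either way round below 0.05 rad and angle between square's own z axis and vertical below 0.035 rad and height (world z) of square below 0.005 m and contact force between the fingers and square above 1 N); the arm keeps its last pose, push and grip.
It fails at once if the fence is shoved out of its setting (distance of mark from where it was at the start of the episode above 0.008 m).
It fails at once if the square is rammed against the fence (contact force between square and fence above 30 N).
It fails at once if the square is tipped over (angle between square's own z axis and vertical above 0.6 rad).
It fails at once if a bystander is disturbed (distance of any of push_block, tape_measure, pencil from where it was at the start of the episode above 0.02 m).
It also fails if it takes over 72 s, if anything falls off the work surface, if the arm or the gripper's body presses on something with over 40 N, if the wrist force passes 120 N, or if a joint passes its speed limit or range.

## Working session

There is one attempt and no reset: what is moved stays moved. The work goes in short steps, each a Python script; the robot and the scene stay as the last script left them, time stands still between calls to the robot, and variables do not carry over. Pictures are saved under pics/ and viewed, and the job is handed in when it is done.

```bash
ls; mkdir -p pics; python3 - <<'E'
from rig import arm, get_image, camera_info, trace
import cv2
for n in ["side","top"]:
    im=get_image(n); cv2.imwrite(f"pics/{n}0.png",im[:,:,::-1]); print(n,camera_info(n))
print(arm.observe())
for n in ["side","top"]:
    for t in ["saw","knob","knob_grip","mark","square","square_toe","square_grip","fence_face","push_block","tape_measure","pencil"]:
        try:
            r=trace(t,n); print(n,t,[(round(d["conf"],2),d["point"],int(d["mask"].sum())) for d in r[:3]])
        except Exception as e: print(n,t,repr(e))
E
```

```text
pics
side {'vertical_fov': 51.857214284502874, 'cx': 308.541325880343, 'cy': 238.13217146183877, 'origin': array([ 0.14860635, -0.87230024,  0.72554837]), 'orientation': array([-0.46277907,  0.86972138, -0.15365644,  0.07622307])}
top {'vertical_fov': 53.77526821826418, 'cx': 316.4921942487847, 'cy': 234.05779632930017, 'origin': array([0.31534905, 0.00549994, 1.13149709]), 'orientation': array([-0.05468047,  0.70623895, -0.70468061,  0.0407656 ])}
{'clock': 0.1, 'joints': array([ 1.14200615e+00,  4.23800558e-01,  1.63059635e+00,  1.09678405e-05,
        1.08861006e+00, -1.90245969e-02]), 'joint_vel': array([-0.00025511, -0.00147338, -0.00207819, -0.00025274, -0.00031422,
       -0.0006255 ]), 'tau': array([ 4.47171697e-04, -5.58429694e+01, -2.82443905e+01,  5.24297388e-05,
        3.01550295e-03, -2.11766707e-05]), 'tcp_pos': array([0.2487804 , 0.57281823, 0.23060763]), 'eef_rot': array([-1.61753439e-04,  2.03454843e-01,  9.79084075e-01, -6.88425415e-04]), 'force': array([ 0.07123818, -0.6195015 , -0.65348915]), 'moment': array([-0.02637753, -0.01915576, -0.0089752 ]), 'opening': 0.
[... 502 characters left out ...]
 tape_measure [(0.9, [197.1, 304.9], 507)]
side pencil [(0.66, [331.5, 376.6], 757), (0.61, [397.5, 252.7], 893)]
top saw [(0.85, [268.3, 335.5], 65546)]
top knob [(0.48, [163.9, 286.8], 198)]
top knob_grip [(0.65, [164.0, 290.9], 198)]
top mark [(0.64, [229.3, 283.5], 96), (0.59, [215.5, 429.4], 665)]
top square [(0.98, [214.8, 425.4], 758), (0.27, [163.0, 287.9], 237)]
top square_toe [(0.73, [214.3, 430.5], 722)]
top square_grip [(0.89, [213.9, 428.6], 753)]
top fence_face [(0.73, [195.5, 195.7], 532), (0.72, [239.5, 283.4], 4689), (0.46, [231.2, 287.8], 74)]
top push_block [(0.74, [298.4, 180.8], 2915)]
top tape_measure [(0.96, [195.0, 194.6], 580)]
top pencil [(0.8, [326.7, 458.4], 495)]
```

View pics/side0.png

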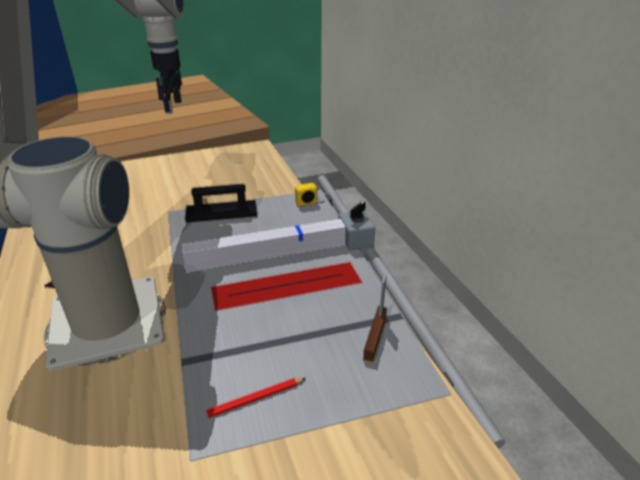

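View pics/top0.png

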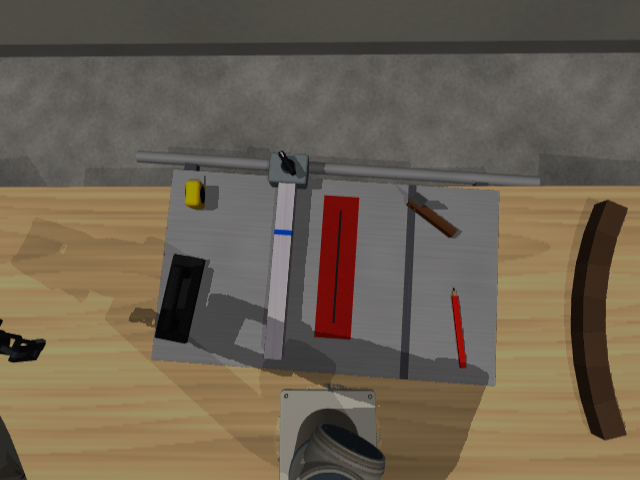

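The side and top views agree. The fence has its blue tape at about (300,232) side and (283,232) top, and the knob sits on the carriage at (357,209) side and (288,163) top. The square is at (375,330) side and (430,215) top, with its blade pointing towards the fence. Next I'll zoom in to fit poses.

```bash
cat > h.py <<'E'
import numpy as np, cv2
from scipy.spatial.transform import Rotation as R
from rig import camera_info
def cam(n):
    c=camera_info(n); f=240/np.tan(np.radians(c["vertical_fov"])/2)
    w,x,y,z=c["orientation"]; return f,c["cx"],c["cy"],np.array(c["origin"]),R.from_quat([x,y,z,w]).as_matrix()
def proj(n,P):
    f,cx,cy,o,M=cam(n); p=(np.atleast_2d(P)-o)@M
    return np.c_[f*p[:,0]/p[:,2]+cx,f*p[:,1]/p[:,2]+cy]   # col,row
def back(n,u,v,z):
    f,cx,cy,o,M=cam(n); d=M@np.array([(u-cx)/f,(v-cy)/f,1]); return o+d*(z-o[2])/d[2]
def q_down(phi):
    """tool z down, tool y axis (jaw) at world angle phi"""
    y=np.array([np.cos(phi),np.sin(phi),0]); z=np.array([0,0,-1.]); x=np.cross(y,z)
    q=R.from_matrix(np.c_[x,y,z]).as_quat(); return np.array([q[3],q[0],q[1],q[2]])
E
python3 - <<'E'
import cv2
a=cv2.imread("pics/side0.png"); b=cv2.imread("pics/top0.png")
def crop(im,x,y,w,h,s,n): cv2.imwrite("pics/"+n,cv2.resize(im[y:y+h,x:x+w],None,fx=s,fy=s,interpolation=cv2.INTER_CUBIC))
crop(a,170,170,230,130,3.4,"c1.png"); crop(a,340,260,100,110,5,"c2.png")
crop(b,255,140,70,230,2.6,"c3.png"); crop(b,260,140,60,50,10,"c4.png"); crop(b,395,190,75,55,10,"c5.png")
E
python3 - <<'E'
from rig import trace
from h import *
import numpy as np
out={}
for n in ["side","top"]:
    for t in ["fence_face","square","knob_grip","mark","pencil","saw","push_block","tape_measure","square_grip"]:
        for i,d in enumerate(trace(t,n)[:2]):
            out[f"{n}_{t}_{i}"]=d["mask"]; print(n,t,i,round(d["conf"],2),d["point"],cv2.boundingRect(d["mask"].astype(np.uint8)))
np.savez_compressed("m.npz",**out)
E
```

```text
side fence_face 0 0.85 [242.8, 284.8] (182, 201, 194, 72)
side square 0 0.56 [331.0, 377.8] (363, 274, 24, 90)
side knob_grip 0 0.7 [209.1, 357.1] (350, 201, 16, 18)
side knob_grip 1 0.56 [204.1, 221.8] (185, 184, 72, 39)
side mark 0 0.55 [230.2, 298.6] (296, 226, 7, 15)
side pencil 0 0.66 [331.5, 376.6] (363, 277, 24, 86)
side pencil 1 0.61 [397.5, 252.7] (206, 378, 98, 41)
side saw 0 0.73 [329.4, 292.8] (168, 176, 337, 286)
side saw 1 0.47 [328.6, 376.8] (363, 275, 24, 88)
side push_block 0 0.7 [207.2, 217.4] (185, 184, 72, 39)
side tape_measure 0 0.9 [197.1, 304.9] (295, 183, 30, 24)
side square_grip 0 0.6 [329.4, 373.8] (363, 275, 24, 88)
top fence_face 0 0.73 [195.5, 195.7] (186, 176, 19, 34)
top fence_face 1 0.72 [239.5, 283.4] (264, 151, 45, 210)
top square 0 0.98 [214.8, 425.4] (407, 192, 50, 46)
top square 1 0.27 [163.0, 287.9] (278, 151, 18, 25)
top knob_grip 0 0.65 [164.0, 290.9] (279, 152, 17, 24)
top mark 0 0.64 [229.3, 283.5] (274, 230, 19, 6)
top mark 1 0.59 [215.5, 429.4] (408, 193, 47, 44)
top pencil 0 0.8 [326.7, 458.4] (452, 290, 14, 78)
top saw 0 0.85 [268.3, 335.5] (136, 151, 404, 236)
top push_block 0 0.74 [298.4, 180.8] (155, 254, 51, 91)
top tape_measure 0 0.96 [195.0, 194.6] (185, 176, 20, 34)
top square_grip 0 0.89 [213.9, 428.6] (407, 192, 50, 46)
```

View pics/c1.png

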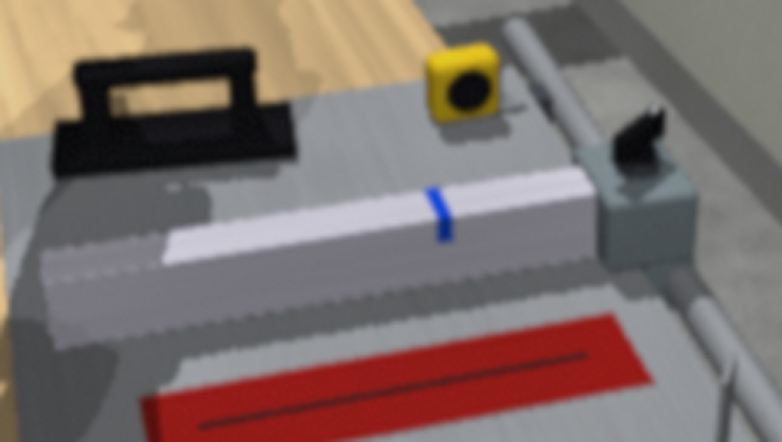

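View pics/c4.png

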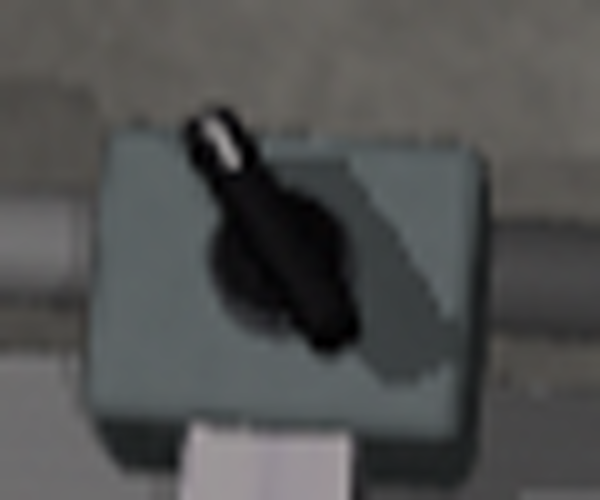

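View pics/c5.png

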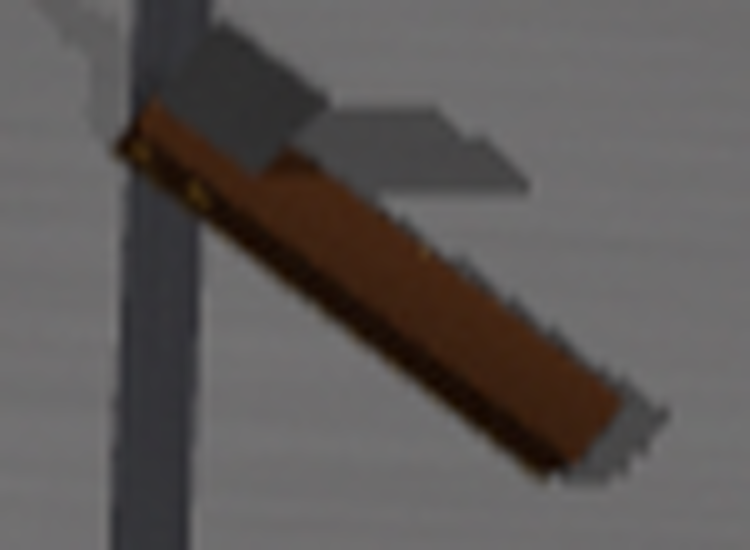

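View pics/c2.png

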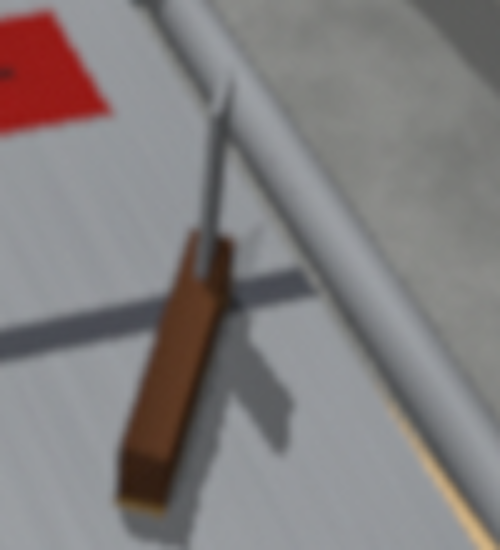

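View pics/c3.png

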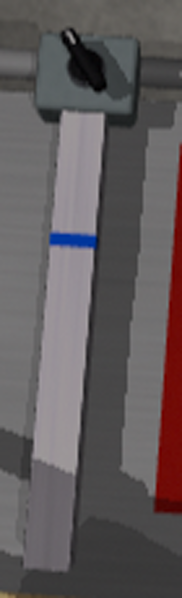

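```bash
cat > fit.py <<'E'
from h import *
from scipy.optimize import least_squares
def tf(p,L):
    c,s=np.cos(p[2]),np.sin(p[2]); L=np.atleast_2d(L)
    return np.c_[p[0]+c*L[:,0]-s*L[:,1],p[1]+s*L[:,0]+c*L[:,1],.002+L[:,2]]
def fit(obs,p0,show=True):
    def f(p): return np.concatenate([(proj(n,tf(p,L))[0]-uv) for n,L,uv in obs])
    r=least_squares(f,p0,loss="soft_l1")
    if show: print(np.round(r.x,4),"\n",np.round(r.fun.reshape(-1,2),1).tolist())
    return r.x
T,S="top","side"
if __name__=="__main__":
    fobs=[(S,(-.2,0,0),(186.8,272.9)),(S,(-.2,0,.059),(183.8,252.6)),(S,(-.2,.04,.059),(182.4,243.8)),
     (S,(.2,-.025,.062),(347.1,231.5)),(S,(.272,-.025,.062),(374.7,227.6)),
     (T,(-.2,.04,.059),(264.2,359)),(T,(-.2,0,.059),(281.7,359)),(T,(.2,.04,.059),(278.3,182.3)),(T,(.2,0,.059),(294.7,182.7)),
     (T,(.2,-.025,.062),(305.5,183)),(T,(.2,.065,.062),(269.2,180.2)),(T,(.272,.065,.062),(270.5,152.5)),(T,(.272,-.025,.062),(308.2,154.7))]
    pf=fit(fobs,[.4,.1,-.05])
    for sub in (T,S): print(sub,end=" "); fit([o for o in fobs if o[0]==sub],pf)
    c,s=np.cos(pf[2]),np.sin(pf[2])
    for n,uv in ((T,(291.4,232.2)),(S,(298.9,232.7))):
        P=back(n,*uv,.061); d=P[:2]-pf[:2]; print("mark",n,P,"local",c*d[0]+s*d[1],-s*d[0]+c*d[1])
    a=back(T,280.8,153,.105);b=back(T,292.3,172,.105); print("knob ends",a,b,"mid",(a+b)/2,"len",np.linalg.norm(a-b),"ang",np.arctan2(*(a-b)[1::-1])-pf[2])
    d=((a+b)/2)[:2]-pf[:2]; print("knob local",c*d[0]+s*d[1],-s*d[0]+c*d[1])
    m=back(S,357.1,209.5,.092); d=m[:2]-pf[:2]; print("knob side local",c*d[0]+s*d[1],-s*d[0]+c*d[1])
    sobs=[(T,(.065,.01,.032),(410.5,200)),(T,(-.065,-.01,.032),(457,229.8)),(T,(-.065,.01,.032),(451.8,236.5)),
     (T,(.065,.01,0),(406.8,204.5)),(T,(-.065,.01,0),(449.5,237.8)),(T,(.065,0,.118),(417.5,192.5)),(T,(.035,0,.118),(427.8,199.8)),
     (S,(-.065,.01,.032),(364,351)),(S,(-.065,-.01,.032),(374,351.6)),(S,(-.065,.01,0),(363.6,360.6)),(S,(-.065,-.01,0),(373,362.6))]
    ps=fit(sobs,[.6,-.2,2.1])
    for sub in (T,): print(sub,end=" "); fit([o for o in sobs if o[0]==sub],ps)
    print("grip",tf(ps,(-.03,0,.021)))
    np.savez("poses.npz",pf=pf,ps=ps)
E
python3 fit.py
```

```text
[ 0.3805  0.0887 -0.0647] 
 [[-0.8, -0.2], [-1.6, -0.0], [-1.4, -0.6], [1.9, -1.8], [1.6, -2.5], [-0.0, -0.6], [0.5, 0.8], [0.1, -0.3], [0.9, 0.4], [0.8, 0.5], [-1.6, 0.8], [-0.4, -1.5], [0.3, -1.3]]
top [ 0.3803  0.0891 -0.0653] 
 [[-0.3, -0.5], [0.2, 0.8], [0.0, -0.2], [0.8, 0.5], [0.7, 0.5], [-1.8, 0.9], [-0.5, -1.4], [0.2, -1.3]]
side [ 0.3808  0.0845 -0.079 ] 
 [[-0.5, 0.1], [-1.2, 0.2], [-0.8, -0.4], [2.9, -0.3], [2.9, -0.8]]
mark top [0.46507629 0.08427498 0.061     ] local 0.08471573489706709 0.0010824177404892303
mark side [0.46062475 0.08567182 0.061     ] local 0.08018315866419799 0.0021883582456012412
knob ends [0.63841071 0.10677697 0.105     ] [0.59454231 0.0804748  0.105     ] mid [0.61647651 0.09362589 0.105     ] len 0.051149194536931696 ang 0.6048412629218647
knob local 0.23519386873478246 0.020208250556677344
knob side local 0.23544372180740375 0.016120738933473714
[ 0.5078 -0.2464  0.9062] 
 [[-1.9, 2.3], [1.6, -0.3], [1.7, -0.3], [-0.5, 0.5], [0.4, 0.1], [0.7, -1.7], [1.5, -0.6], [-0.4, -2.6], [0.0, -0.8], [-0.9, -0.5], [-0.0, -0.0]]
top [ 0.5077 -0.2447  0.8875] 
 [[-2.4, 1.9], [0.6, 0.2], [0.6, 0.1], [-1.0, 0.1], [-0.6, 0.5], [0.3, -2.1], [1.0, -0.8]]
grip [[ 0.48928325 -0.26996889  0.023     ]]
```

```bash
python3 - <<'E'
import cv2, numpy as np
a=cv2.imread("pics/side0.png"); b=cv2.imread("pics/top0.png")
def tiles(im,pts,n):
    ts=[cv2.resize(im[y-20:y+20,x-20:x+20],None,fx=7,fy=7,interpolation=cv2.INTER_CUBIC) for x,y in pts]
    for t in ts: t[::70]=(0,255,0); t[:,::70]=(0,255,0)
    r=np.hstack(ts[:2]); r2=np.hstack(ts[2:]); cv2.imwrite(n,np.vstack([r,r2]))
tiles(b,[(175,170),(498,191),(152,360),(495,384)],"pics/t1.png")
tiles(a,[(172,212),(330,200),(190,458),(447,395)],"pics/t2.png")
E
```

```text
(no output)
```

View pics/t1.png

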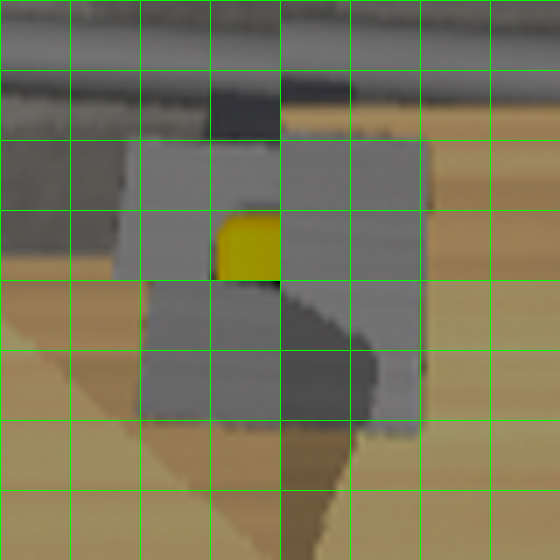

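View pics/t2.png

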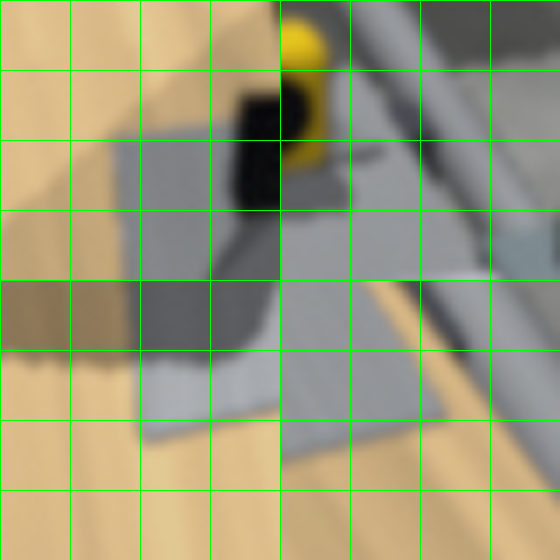

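```bash
cat > fit2.py <<'E'
from h import *
import h
from scipy.optimize import least_squares
from fit import tf,T,S
def projd(n,P,k,dr=0):
    f,cx,cy,o,M=cam(n)
    if dr is not 0: M=M@R.from_rotvec(dr[:3]).as_matrix(); o=o+dr[3:]
    p=(np.atleast_2d(P)-o)@M; x=p[:,0]/p[:,2];y=p[:,1]/p[:,2]; s=1+k*(x*x+y*y)
    return np.c_[f*x*s+cx,f*y*s+cy]
saw=[(T,(.23,.4,0),(173.1,169.6)),(T,(.23,-.4,0),(499.4,190.6)),(T,(-.23,.4,0),(151.6,359.3)),(T,(-.23,-.4,0),(495.7,386.3)),
 (S,(-.23,.4,0),(168,211)),(S,(-.23,-.4,0),(190.4,460.9)),(S,(.23,-.4,0),(450.6,393.9))]
fob=[(S,(-.2,0,0),(186.8,272.9)),(S,(-.2,0,.059),(183.8,252.6)),(S,(-.2,.04,.059),(182.4,243.8)),
     (S,(.2,-.025,.062),(347.1,231.5)),(S,(.272,-.025,.062),(374.7,227.6)),
     (T,(-.2,.04,.059),(264.2,359)),(T,(-.2,0,.059),(281.7,359)),(T,(.2,.04,.059),(278.3,182.3)),(T,(.2,0,.059),(294.7,182.7)),
     (T,(.2,-.025,.062),(305.5,183)),(T,(.2,.065,.062),(269.2,180.2)),(T,(.272,.065,.062),(270.5,152.5)),(T,(.272,-.025,.062),(308.2,154.7))]
sq=[(T,(.065,.01,.032),(410.5,200)),(T,(-.065,-.01,.032),(457,229.8)),(T,(-.065,.01,.032),(451.8,236.5)),
     (T,(.065,.01,0),(406.8,204.5)),(T,(-.065,.01,0),(449.5,237.8)),(T,(.065,0,.118),(417.5,192.5)),(T,(.035,0,.118),(427.8,199.8)),
     (S,(-.065,.01,.032),(364,351)),(S,(-.065,-.01,.032),(374,351.6)),(S,(-.065,.01,0),(363.6,360.6)),(S,(-.065,-.01,0),(373,362.6))]
# p: saw pose xy + common yaw, fence y offset..., sq pose, kT,kS, camera drs
def unpack(p):
    d={T:(p[8],p[10:16]),S:(p[9],p[16:22])}
    return p[:3],p[3:5],p[5:8],d
def model(p):
    ps,pf,pq,d=unpack(p); out=[]
    for grp,pose in ((saw,ps),(fob,(pf[0],pf[1],ps[2])),(sq,pq)):
        for n,L,uv in grp: out.append(projd(n,tf(pose,L),*d[n])[0]-uv)
    return np.array(out)
def run(w_rot,w_pos,usek):
    def f(p):
        reg=[p[10:13]/w_rot,p[16:19]/w_rot,p[13:16]/w_pos,p[19:22]/w_pos,p[8:10]/(0.1 if usek else 1e-6)]
        return np.concatenate([model(p).ravel()/.6]+reg)
    r=least_squares(f,np.r_[.38,-.05,-.065,.38,.089,.508,-.246,.9,np.zeros(14)],loss="soft_l1",x_scale=np.r_[np.ones(10)*.1,np.ones(12)*.003])
    print("cost",r.cost,np.round(r.x[:10],4),np.round(r.x[10:],4)); print(np.round(model(r.x),1).tolist()); return r.x
if __name__=="__main__":
    run(1e-6,1e-6,False); run(1e-6,1e-6,True); p=run(.003,.002,True); np.save("p.npy",p)
E
python3 -W ignore fit2.py
```

```text
Traceback (most recent call last):
  File "fit2.py", line 35, in <module>
    run(1e-6,1e-6,False); run(1e-6,1e-6,True); p=run(.003,.002,True); np.save("p.npy",p)
    ~~~^^^^^^^^^^^^^^^^^
  File "fit2.py", line 32, in run
    r=least_squares(f,np.r_[.38,-.05,-.065,.38,.089,.508,-.246,.9,np.zeros(14)],loss="soft_l1",x_scale=np.r_[np.ones(10)*.1,np.ones(12)*.003])
  File "fit2.py", line 31, in f
    return np.concatenate([model(p).ravel()/.6]+reg)
                           ~~~~~^^^
  File "fit2.py", line 26, in model
    for n,L,uv in grp: out.append(projd(n,tf(pose,L),*d[n])[0]-uv)
                                  ~~~~~^^^^^^^^^^^^^^^^^^^^
  File "fit2.py", line 6, in projd
    f,cx,cy,o,M=cam(n)
                ~~~^^^
  File "h.py", line 5, in cam
    c=camera_info(n); f=240/np.tan(np.radians(c["vertical_fov"])/2)
ValueError: time passes only in moves, steps and waits
```

```bash
sed -i 's/^def cam(n):/import functools\n@functools.cache\ndef cam(n):/' h.py; python3 -W ignore fit2.py
```

```text
cost 50.152696183622176 [ 0.3736 -0.0014 -0.0672  0.3805  0.0888  0.5077 -0.2464  0.9066 -0.
  0.    ] [ 0.  0. -0.  0. -0.  0.  0. -0.  0. -0.  0.  0.]
[[0.2, -0.3], [0.6, -0.3], [-0.1, 0.7], [0.5, -0.0], [-1.1, -0.5], [-0.7, -0.5], [1.2, -0.9], [-0.8, -0.4], [-1.5, -0.2], [-1.3, -0.8], [1.9, -1.7], [1.7, -2.4], [-0.3, -0.7], [0.2, 0.7], [0.3, -0.3], [1.1, 0.4], [0.9, 0.5], [-1.5, 0.8], [-0.2, -1.5], [0.5, -1.3], [-1.9, 2.4], [1.6, -0.3], [1.7, -0.3], [-0.5, 0.5], [0.5, 0.1], [0.7, -1.6], [1.6, -0.6], [-0.4, -2.6], [0.1, -0.8], [-0.9, -0.4], [-0.0, 0.0]]
cost 48.61775667074468 [ 0.3733 -0.0017 -0.0673  0.3805  0.0889  0.5078 -0.2466  0.9061 -0.0166
 -0.0031] [ 0.  0. -0.  0. -0.  0.  0. -0.  0. -0.  0.  0.]
[[0.6, -0.1], [0.3, -0.1], [0.5, 0.5], [-0.1, -0.5], [-1.1, -0.4], [-0.8, -0.5], [1.0, -0.8], [-0.8, -0.4], [-1.6, -0.2], [-1.3, -0.8], [1.9, -1.7], [1.6, -2.4], [-0.3, -0.8], [0.2, 0.6], [0.3, -0.3], [1.0, 0.4], [0.9, 0.5], [-1.5, 0.8], [-0.2, -1.5], [0.5, -1.3], [-1.9, 2.4], [1.5, -0.3], [1.6, -0.3], [-0.5, 0.5], [0.4, 0.1], [0.7, -1.6], [1.5, -0.6], [-0.4, -2.6], [0.1, -0.7], [-0.9, -0.4], [-0.0, 0.0]]
cost 36.47920345377247 [ 3.749e-01  4.000e-04 -6.780e-02  3.820e-01  9.080e-02  5.100e-01
 -2.442e-01  8.975e-01 -8.100e-03 -5.900e-03] [ 0.0009 -0.0009 -0.0001  0.0006  0.0001  0.0013  0.0014  0.0001 -0.0023
 -0.0006 -0.0001  0.0032]
[[0.4, 0.0], [-0.0, 0.1], [0.0, 0.5], [-0.4, -0.1], [-0.2, 0.4], [-0.1, -0.6], [0.6, 0.2], [0.0, 0.4], [-0.6, 0.6], [-0.4, 0.0], [2.2, -0.4], [1.9, -1.0], [-0.7, -0.8], [-0.2, 0.6], [0.0, -0.1], [0.8, 0.6], [0.7, 0.7], [-1.7, 1.0], [-0.4, -1.2], [0.2, -1.0], [-2.4, 2.0], [0.8, -0.3], [0.9, -0.3], [-0.9, 0.2], [-0.4, 0.1], [0.2, -2.0], [0.9, -0.9], [-0.3, -1.9], [0.1, -0.0], [-0.8, 0.2], [-0.0, 0.7]]
```

```bash
cat >> h.py <<'E'
PF=np.array([.381,.0893,-.0672]); KN=np.array([.6176,.0936]); BAR=.538
E
python3 - <<'E'
from rig import arm, solver
from h import *
print(arm.observe()["clock"])
for off in (np.pi/2,-np.pi/2):
    for d in (0,-.6,-1.25,-1.35):
        q=solver.ik([*KN,.082],q_down(BAR+off+d)); print(off,d,None if q is None else np.round(q,3))
for y in (PF[2],PF[2]+np.pi,.9,.9-np.pi/2,.9+np.pi/2):
    q=solver.ik([.48,-.27,.01],q_down(y)); print(y,None if q is None else np.round(q,3))
E
```

```text
2.1
1.5707963267948966 0 [ 0.131  0.615  1.712 -0.     0.814 -1.977]
1.5707963267948966 -0.6 [ 0.131  0.615  1.712 -0.     0.814 -1.377]
1.5707963267948966 -1.25 [ 0.131  0.615  1.712 -0.     0.814 -0.727]
1.5707963267948966 -1.35 [ 0.131  0.615  1.712 -0.     0.814 -0.627]
-1.5707963267948966 0 [ 0.131  0.615  1.712 -0.     0.814  1.164]
-1.5707963267948966 -0.6 [ 0.131  0.615  1.712 -0.     0.814  1.764]
-1.5707963267948966 -1.25 [ 0.131  0.615  1.712 -0.     0.814  2.414]
-1.5707963267948966 -1.35 [ 0.131  0.615  1.712 -0.     0.814  2.514]
-0.0672 [-0.534  0.66   1.892 -0.     0.59  -0.467]
3.074392653589793 None
0.9 [-0.534  0.66   1.892 -0.     0.59  -1.434]
-0.6707963267948965 [-0.534  0.66   1.892 -0.     0.59   0.137]
2.4707963267948965 None
```

```bash
python3 - <<'E'
from rig import arm, get_image
from h import *
q=q_down(BAR+np.pi/2)
arm.reach([*KN,.20],q); print(arm.observe()["clock"])
print(arm.move_straight([*KN,.125],q,guard=8)); s=arm.observe(); print(s["clock"],s["tcp_pos"],s["force"])
for n in("side","top"): cv2.imwrite(f"pics/k1{n}.png",get_image(n)[:,:,::-1])
a=cv2.imread("pics/k1side.png")[140:260,290:430]; b=cv2.imread("pics/k1top.png")[110:230,220:360]
cv2.imwrite("pics/k1.png",cv2.resize(np.hstack([a,b]),None,fx=2.85,fy=2.85,interpolation=cv2.INTER_CUBIC))
E
```

```text
4.2667
False
4.9167 [0.61803012 0.09391033 0.12543952] [ 2.02325783 -0.17639869  0.42712679]
```

View pics/k1.png

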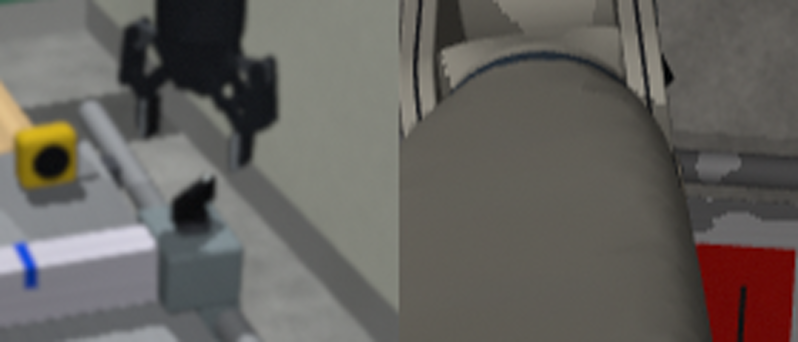

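The side view shows the open fingers straddling the wing, with the knob at crop (193,205) midway below them. The arm hides the top view. Next: descend and close gently.

```bash
python3 - <<'E'
from rig import arm, get_image
from h import *
q=q_down(BAR+np.pi/2)
print(arm.move_straight([*KN,.084],q,max_speed=.06,guard=6)); s=arm.observe(); print(s["clock"],s["tcp_pos"],s["force"],s["moment"])
arm.gripper_close(20); s=arm.observe(); print(s["clock"],s["tcp_pos"],s["force"],s["moment"],s["opening"],s["joints"])
for n in("side",): cv2.imwrite(f"pics/k2{n}.png",get_image(n)[:,:,::-1])
a=cv2.imread("pics/k2side.png")[140:260,290:430]
cv2.imwrite("pics/k2.png",cv2.resize(a,None,fx=4,fy=4,interpolation=cv2.INTER_CUBIC))
E
```

```text
False
5.85 [0.61778661 0.09362077 0.08406592] [ 0.3831293  -0.66736767  1.14953717] [ 0.01312703  0.00338736 -0.04255515]
6.5 [0.618881   0.09330273 0.08446268] [ 3.98175126 -2.57894284 -1.10803472] [-0.4717117  -0.7111006   0.21324838] 0.01219850594921023 [ 1.30929050e-01  6.12322062e-01  1.71012977e+00 -8.84551500e-04
  8.16532372e-01 -1.97765379e+00]
```

View pics/k2.png

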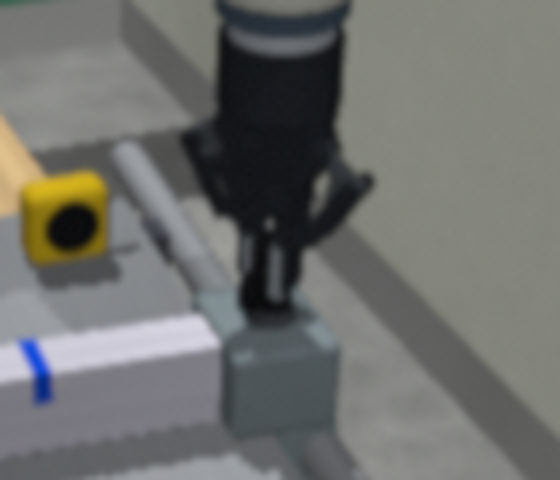

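```bash
python3 - <<'E'
from rig import arm, solver
from h import *
c=KN+[.0015,-.001]
arm.move_straight([*c,.084],q_down(BAR+np.pi/2),max_speed=.03)
arm.gripper_close(50)
def st(l):
    s=arm.observe(); print(l,round(s["clock"],2),np.round(s["tcp_pos"],4),np.round(s["force"],1),np.round(s["moment"],2),round(s["opening"],4),round(s["joints"][5],3)); return s
st("start")
for d in (-.2,-.4,-.6):
    q=solver.ik([*c,.084],q_down(BAR+np.pi/2+d)); arm.move_j(q); s=st(d)
E
```

```text
start 7.02 [0.619  0.0931 0.0845] [-1.3  1.8  5.3] [0.37 0.23 0.18] 0.0119 -1.979
-0.2 7.33 [0.6188 0.0934 0.0845] [-1.7  3.4  6.1] [ 0.55  0.27 -0.21] 0.0115 -1.778
-0.4 7.63 [0.6187 0.0937 0.0845] [-1.3  5.   6.8] [ 0.83  0.33 -0.21] 0.012 -1.578
-0.6 7.94 [0.6187 0.0939 0.0845] [-2.   5.3  5.4] [ 0.95  0.33 -0.19] 0.0121 -1.378
```

```bash
python3 - <<'E'
from rig import arm, solver
from h import *
c=KN+[.0010,-.0001]
def st(l):
    s=arm.observe(); print(l,round(s["clock"],2),np.round(s["tcp_pos"],4),np.round(s["force"],1),np.round(s["moment"],2),round(s["opening"],4),round(s["joints"][5],3)); return s
for d in (-.6,-.75,-.9,-1.05,-1.15,-1.22,-1.28,-1.32):
    q=solver.ik([*c,.084],q_down(BAR+np.pi/2+d)); arm.move_j(q); s=st(d)
E
```

```text
-0.6 8.19 [0.6187 0.094  0.0845] [-0.6  1.5  5.4] [ 0.38  0.09 -0.09] 0.012 -1.377
-0.75 8.46 [0.6187 0.0941 0.0845] [-0.6  2.2  6.1] [ 0.59  0.18 -0.21] 0.012 -1.227
-0.9 8.72 [0.6188 0.0944 0.0845] [0.1 3.5 4.8] [ 0.79  0.12 -0.18] 0.0117 -1.077
-1.05 8.99 [0.619  0.0946 0.0845] [0.4 5.7 5.6] [ 1.02  0.1  -0.16] 0.0114 -0.927
-1.15 9.24 [0.6191 0.0947 0.0845] [0.6 7.  4.2] [ 1.11  0.06 -0.16] 0.0121 -0.827
-1.22 9.49 [0.6192 0.0948 0.0845] [1.6 6.5 4.4] [ 1.16 -0.   -0.22] 0.0121 -0.758
-1.28 9.74 [0.6192 0.0948 0.0845] [1.6 6.6 3.8] [ 1.14 -0.09  0.52] 0.0118 -0.699
-1.32 9.99 [0.6192 0.0948 0.0846] [1.3 6.5 4.2] [ 1.18 -0.08  1.24] 0.0121 -0.66
```

Moment jumps at about -1.25 rad of turn, so the knob is on its stop. Release, lift clear, and verify.

```bash
python3 - <<'E'
from rig import arm, solver, get_image
from h import *
arm.release(); s=arm.observe(); p=s["tcp_pos"]; print(s["clock"],p,s["force"],s["opening"])
arm.move_straight([p[0],p[1],.20],max_speed=.2)
# toward the square, above it
arm.reach([.49,-.27,.22],q_down(.9-np.pi/2)); s=arm.observe(); print(s["clock"],s["force"],s["joints"])
for n in("side","top"): cv2.imwrite(f"pics/k3{n}.png",get_image(n)[:,:,::-1])
a=cv2.imread("pics/k3side.png")[170:270,290:410]; b=cv2.imread("pics/k3top.png")[140:240,240:360]
cv2.imwrite("pics/k3.png",cv2.resize(np.hstack([a,b]),None,fx=3.3,fy=3.3,interpolation=cv2.INTER_CUBIC))
E
```

```text
10.6917 [0.61857942 0.0934049  0.08395845] [-0.06637975  0.00176549 -0.72758446] 0.08553962069151319
12.8583 [ 0.17854986 -0.35660654 -0.17187727] [-5.23652508e-01  3.42095017e-01  1.78586548e+00  2.60644062e-04
  1.01404446e+00  1.45399958e-01]
```

View pics/k3.png

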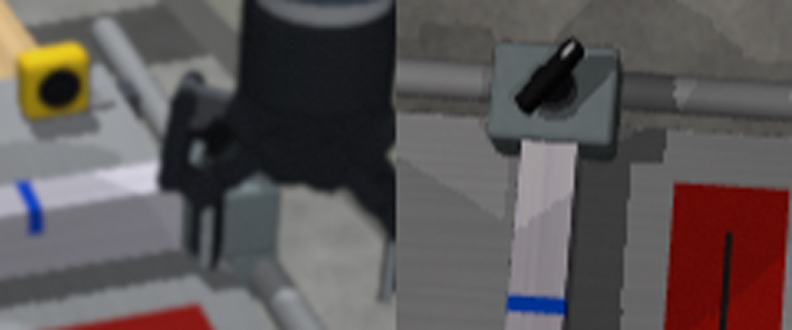

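View pics/k3top.png

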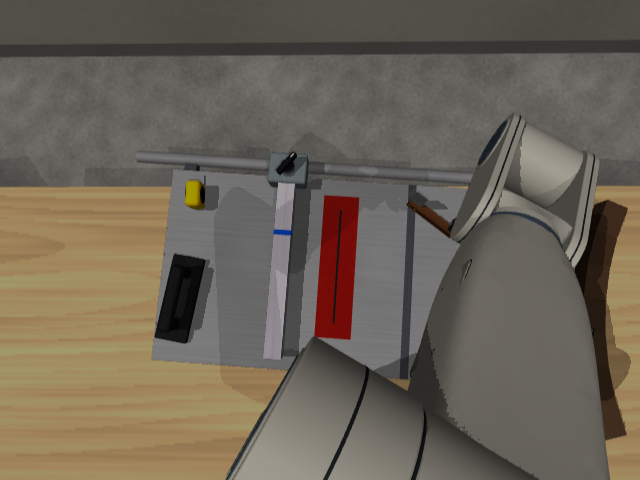

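View pics/k3side.png

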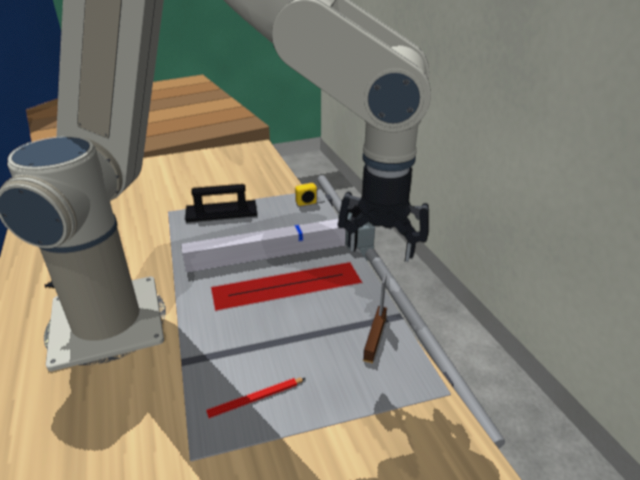

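The top view shows the knob bar now rotated well clockwise, with ends at (277,171) and (295,154), and the fence is where it was. The square is untouched. I'll check the knob angle, the mark shift and the pencil clearance, then grasp.

```bash
python3 - <<'E'
from rig import arm, solver, get_image, trace
from h import *
a=back("top",276.7,171.2,.105); b=back("top",294.8,153.6,.105)
print("knob theta", .65-(np.arctan2(*(b-a)[1::-1])-PF[2]), np.linalg.norm(b-a))
print("pencil tip",back("top",454,289,.006))
m=trace("mark","top"); print([(d["conf"],d["point"]) for d in m[:2]])
ps=np.array([.509,-.2455,.90]); u=np.array([np.cos(.9),np.sin(.9)])
g=ps[:2]-.03*u; q=q_down(.9-np.pi/2); print(g)
arm.move_straight([*g,.10],q,max_speed=.15); 
for n in("side",): cv2.imwrite(f"pics/s1{n}.png",get_image(n)[:,:,::-1])
print(arm.observe()["clock"],arm.observe()["tcp_pos"])
E
```

```text
knob theta 1.3628845816469675 0.05697180844267171
pencil tip [ 0.33831383 -0.2956519   0.006     ]
[(0.66, [231.0, 283.7])]
[ 0.4903517  -0.26899981]
14.0083 [ 0.49108987 -0.26939052  0.10099945]
```

View pics/s1side.png

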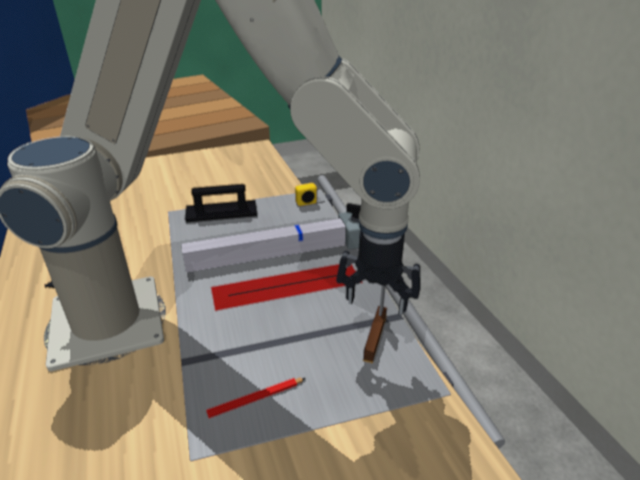

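The fingers straddle the stock's line and clear the pencil by more than 10 cm. Descend and grip.

```bash
python3 - <<'E'
from rig import arm, solver, get_image
from h import *
ps=np.array([.509,-.2455,.90]); u=np.array([np.cos(.9),np.sin(.9)])
g=ps[:2]-.03*u; q=q_down(.9-np.pi/2)
print(arm.move_straight([*g,.007],q,max_speed=.08,guard=6)); s=arm.observe(); print(s["clock"],s["tcp_pos"],s["force"])
cv2.imwrite("pics/s2a.png",get_image("side")[:,:,::-1])
arm.gripper_close(25); arm.pause(.2); s=arm.observe(); print(s["clock"],s["tcp_pos"],s["force"],s["moment"],s["opening"])
cv2.imwrite("pics/s2b.png",get_image("side")[:,:,::-1])
a,b=[cv2.imread(f"pics/s2{k}.png")[250:370,320:440] for k in "ab"]
cv2.imwrite("pics/s2.png",cv2.resize(np.hstack([a,b]),None,fx=3.3,fy=3.3,interpolation=cv2.INTER_CUBIC))
E
```

```text
False
15.3167 [ 0.49071014 -0.26921082  0.00749555] [-0.5510903   0.78069548  0.03572783]
16.175 [ 0.49039114 -0.26901096  0.00713163] [-0.94125575  0.30751984  3.25195919] [0.08084288 0.09005625 0.03333701] 0.0194689839070467
```

View pics/s2.png

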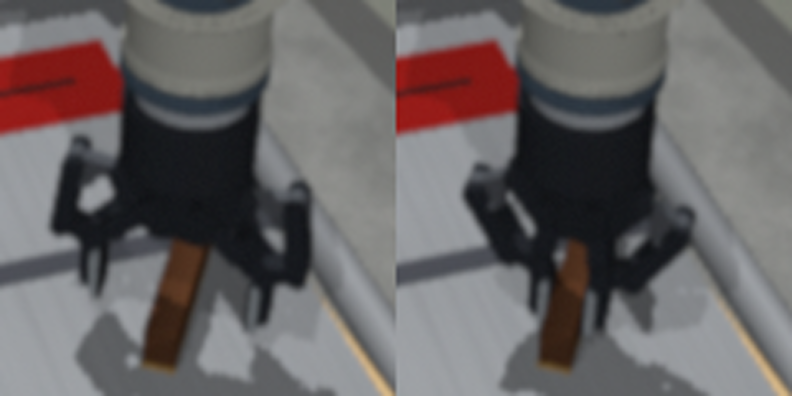

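```bash
python3 - <<'E'
from rig import arm, solver, get_image
from h import *
arm.gripper_close(45)
p=arm.observe()["tcp_pos"]; q0=q_down(.9-np.pi/2)
arm.move_straight([.4904,-.2690,.035],q0,max_speed=.06)
s=arm.observe(); print(s["clock"],s["tcp_pos"],s["force"],s["moment"],s["opening"])
u=np.array([-np.sin(PF[2]),np.cos(PF[2])]); m=PF[:2]+.084*np.array([np.cos(PF[2]),np.sin(PF[2])])
t=m-(.095+.035)*u; q=q_down(PF[2]); print(m,t)
arm.move_straight([*t,.035],q,max_speed=.12)
s=arm.observe(); print(s["clock"],s["tcp_pos"],s["force"],s["moment"],s["opening"])
for n in("side","top"): cv2.imwrite(f"pics/f1{n}.png",get_image(n)[:,:,::-1])
E
```

```text
17.0583 [ 0.49045328 -0.2690298   0.03528204] [-0.32505338 -0.89263567 -2.00453397] [-0.10954791  0.0966474   0.02737289] 0.019416602568654434
[0.46481041 0.08365945] [ 0.45608098 -0.04604713]
19.0917 [ 0.45627689 -0.04645281  0.03498688] [-1.02157188 -0.2941562  -3.12705359] [-0.06421089 -0.00193556  0.01144696] 0.018920777871396694
```

View pics/f1side.png

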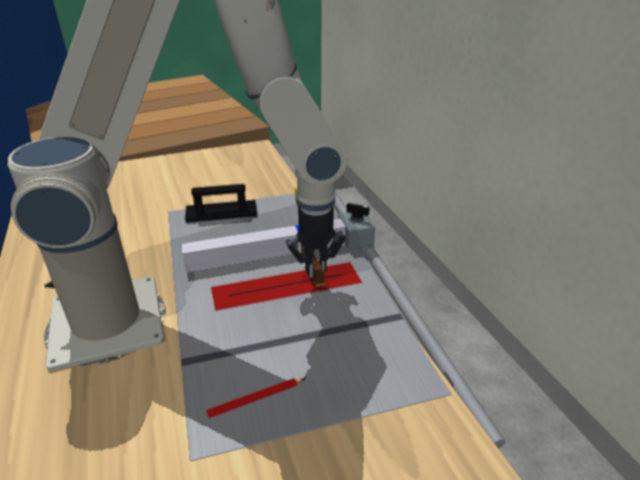

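View pics/f1top.png

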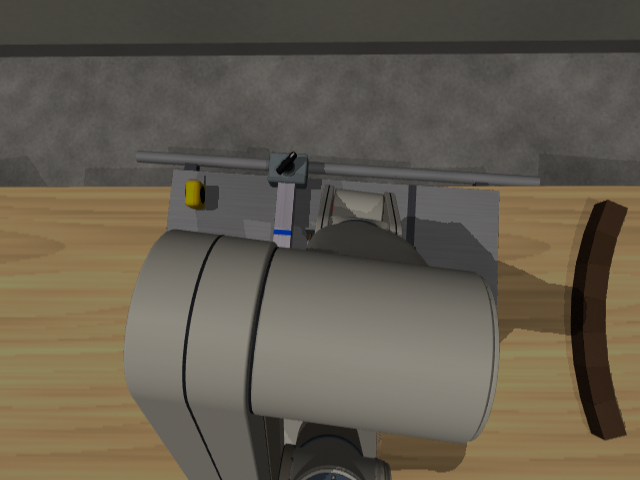

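The square hangs level in the grip just short of the fence. Its blade end shows at about (308,235) in the top view, in line with the tape at (283,232). Zooming in on that, then lowering.

```bash
python3 - <<'E'
from rig import arm, get_image
from h import *
q=q_down(PF[2]); u=np.array([-np.sin(PF[2]),np.cos(PF[2])]); m=PF[:2]+.084*np.array([np.cos(PF[2]),np.sin(PF[2])])
t=m-(.095+.035)*u
print(arm.move_straight([*t,.0072],q,max_speed=.04,guard=5)); s=arm.observe(); print(s["clock"],s["tcp_pos"],s["force"],s["moment"])
for n in("side","top"): cv2.imwrite(f"pics/f2{n}.png",get_image(n)[:,:,::-1])
a=cv2.imread("pics/f2side.png")[200:300,270:370]; b=cv2.imread("pics/f2top.png")[180:280,260:360]
cv2.imwrite("pics/f2.png",cv2.resize(np.hstack([a,b]),None,fx=4,fy=4,interpolation=cv2.INTER_CUBIC))
print(proj("top",[[*m,.061],[*(m-.035*u),.002],[*(m-.035*u),.12]]))
E
```

```text
True
19.8667 [ 0.45559545 -0.04598566  0.00717934] [ 0.1619416  -0.53341632  5.87701096] [0.02570014 0.04650651 0.02920898]
[[291.66763451 232.31537976]
 [307.89341086 236.68341275]
 [305.84654538 229.62828598]]
```

View pics/f2.png

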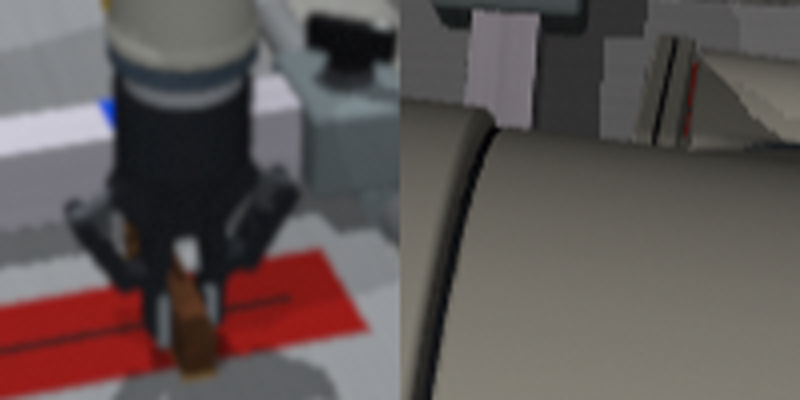

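```bash
python3 - <<'E'
from rig import arm, get_image
from h import *
q=q_down(PF[2]); u=np.array([-np.sin(PF[2]),np.cos(PF[2])]); m=PF[:2]+.084*np.array([np.cos(PF[2]),np.sin(PF[2])])
# f1 check
b=cv2.imread("pics/f1top.png")[205:265,265:345]; cv2.imwrite("pics/f1z.png",cv2.resize(b,None,fx=9,fy=9,interpolation=cv2.INTER_CUBIC))
c=m-.035*u; v=np.array([u[1],-u[0]])
print("pred f1", proj("top",[[*(c+.01*v),.030+.032],[*(c-.01*v),.062],[*(c-.01*v),.03],[*c,.148],[*(c-.03*u),.148]])-[265,205])
t=m-.095*u
print(arm.move_straight([*(t-.015*u),.0074],q,max_speed=.03,guard=4)); s=arm.observe(); print(s["clock"],s["tcp_pos"],s["force"],s["moment"])
E
```

```text
pred f1 [[42.22899277 23.96141307]
 [41.58620515 32.62302209]
 [42.1347026  34.35814159]
 [40.29024417 22.71082946]
 [54.5252735  23.66809113]]
True
20.175 [ 0.45565326 -0.04555366  0.00716713] [0.514793   0.71821968 4.28635146] [ 0.18937209 -0.12284411  0.01360789]
```

View pics/f1z.png

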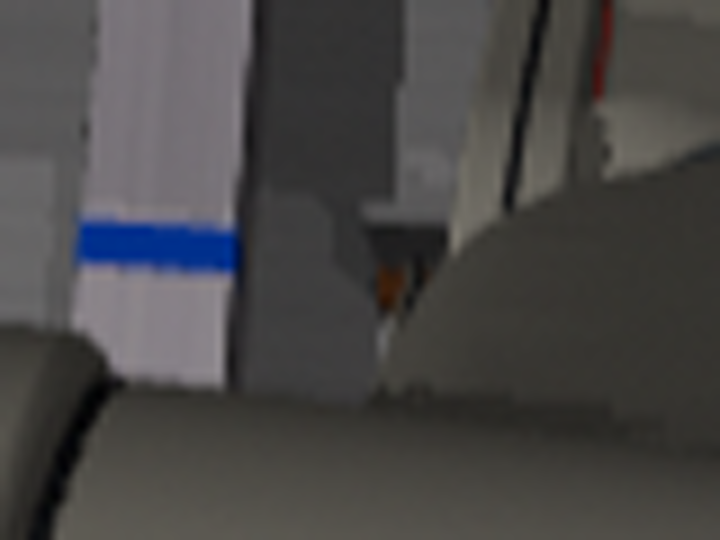

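```bash
python3 - <<'E'
from rig import arm, get_image
from h import *
q=q_down(PF[2]); u=np.array([-np.sin(PF[2]),np.cos(PF[2])]); m=PF[:2]+.084*np.array([np.cos(PF[2]),np.sin(PF[2])])
p=arm.observe()["tcp_pos"]
t=m-.095*u
arm.move_straight([*(t-.0345*u),.0082],q,max_speed=.03); s=arm.observe(); print(s["clock"],s["tcp_pos"],s["force"],s["moment"])
im=get_image("side"); cv2.imwrite("pics/f3.png",im[:,:,::-1])
x0,y0=290,215
cv2.imwrite("pics/f3z.png",cv2.resize(im[y0:y0+90,x0:x0+60,::-1],None,fx=6.6,fy=6.6,interpolation=cv2.INTER_CUBIC))
pos=s["tcp_pos"][:2]; v=np.array([u[1],-u[0]]); sq=pos+.03*u
L=[(-.065,.01,0),(-.065,-.01,0),(-.065,.01,.032),(-.065,-.01,.032)]
print("pred rear corners", [((proj("side",[*(sq+a*u-b*v),.003+z])[0]-[x0,y0])*6.6).round().tolist() for a,b,z in L])
print("pred mark", (proj("side",[*m,.061])-[x0,y0])*6.6)
E
```

```text
20.425 [ 0.4558645  -0.04553847  0.00797177] [-0.37381237 -0.42810522 -1.94428552] [-0.18254051  0.05922617  0.06804035]
pred rear corners [[172.0, 521.0], [228.0, 510.0], [172.0, 448.0], [229.0, 437.0]]
pred mark [[ 71.19419907 117.43396107]]
```

View pics/f3z.png

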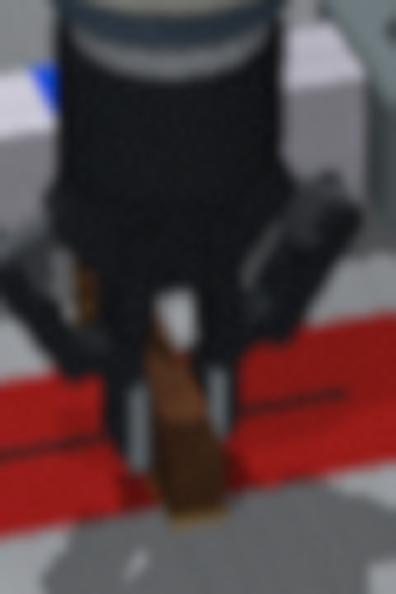

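```bash
cat > wire.py <<'E'
from h import *
def wire(src,n,x0,y0,w,h,s,sq,yaw,z0,out,roll=0,pitch=0):
    im=cv2.imread(src)[y0:y0+h,x0:x0+w]; im=cv2.resize(im,None,fx=s,fy=s,interpolation=cv2.INTER_CUBIC); raw=im.copy()
    M=(R.from_euler("z",yaw)*R.from_euler("x",roll)*R.from_euler("y",pitch)).as_matrix()
    def box(a0,a1,b0,b1,c0,c1,col):
        P=np.array([(a,b,c) for a in(a0,a1) for b in(b0,b1) for c in(c0,c1)])
        Q=((proj(n,P@M.T+np.array([*sq,z0]))-[x0,y0]+.5)*s).astype(int)
        for i in range(8):
            for j in range(i):
                if bin(i^j).count("1")==1: cv2.line(im,tuple(map(int,Q[i])),tuple(map(int,Q[j])),col,1)
    box(-.065,.065,-.01,.01,0,.032,(0,255,255)); box(.035,.065,-.002,.002,.032,.118,(0,255,0))
    cv2.imwrite(out,np.hstack([raw,im]))
E
python3 - <<'E'
from wire import *
u=np.array([-np.sin(PF[2]),np.cos(PF[2])]); pos=np.array([.45586,-.0455])
wire("pics/f3.png","side",290,215,60,90,6.5,pos+.03*u,PF[2]+np.pi/2,.003,"pics/w1.png")
ps=(.509,-.2455,.9); wire("pics/side0.png","side",345,262,60,108,5.5,ps[:2],ps[2],.002,"pics/w0.png")
pos=np.array([.45628,-.04645])
wire("pics/f1top.png","top",290,215,40,40,9.5,pos+.03*u,PF[2]+np.pi/2,.030,"pics/w2.png")
E
```

```text
(no output)
```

View pics/w1.png

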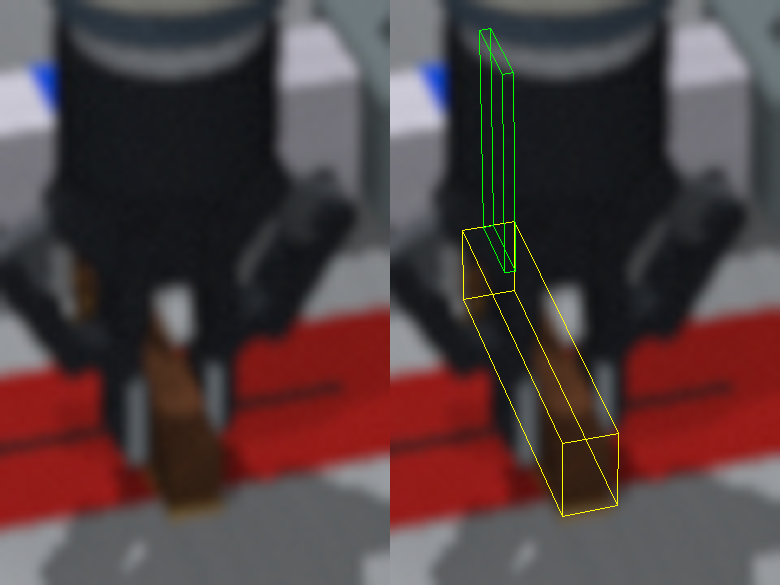

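View pics/w0.png

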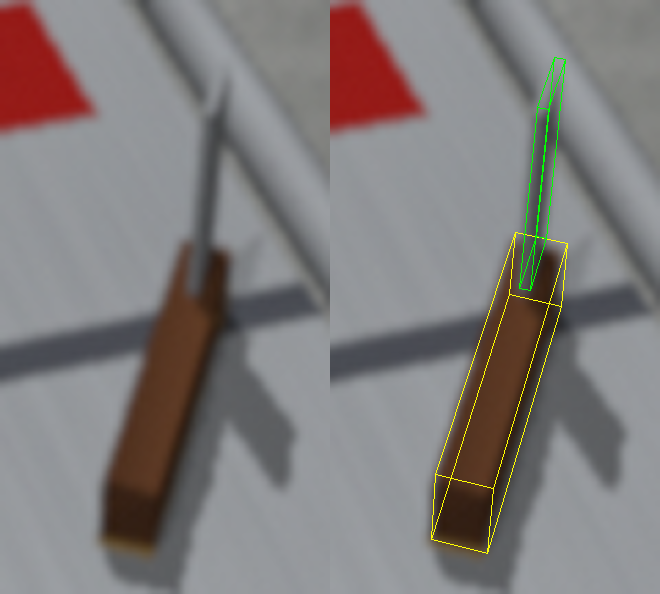

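View pics/w2.png

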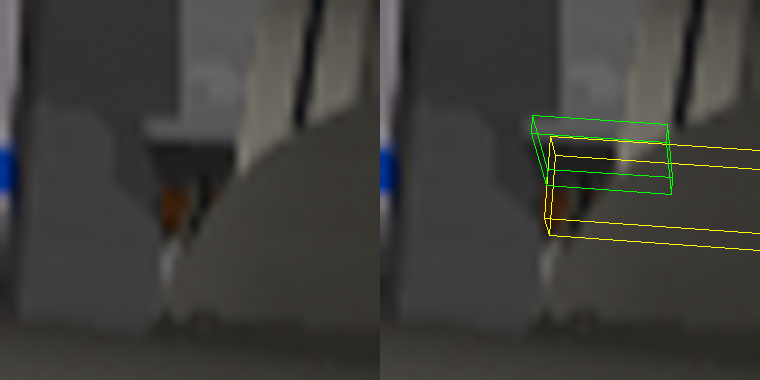

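The wireframe overlays line up with the held stock and blade to about 1 px (2 mm) in both views, with no visible tilt and the toe in line with the tape. Now the guarded approach.

```bash
python3 - <<'E'
from rig import arm, get_image
from h import *
q=q_down(PF[2]); u=np.array([-np.sin(PF[2]),np.cos(PF[2])]); m=PF[:2]+.084*np.array([np.cos(PF[2]),np.sin(PF[2])])
t=m-.095*u
def st(l):
    s=arm.observe(); w,x,y,z=s["eef_rot"]; Z=R.from_quat([x,y,z,w]).as_matrix()
    print(l,round(s["clock"],2),np.round(s["tcp_pos"],4),"along",round((s["tcp_pos"][:2]-t)@u,4),np.round(s["force"],1),np.round(s["moment"],2),"opening",round(s["opening"],4),"tilt",np.round(Z[:2,2],4),"jaw",round(np.arctan2(Z[1,1],Z[0,1]),4)); return s
st("pre")
r=arm.move_straight([*(t-.010*u),.0082],q,max_speed=.04,guard=4); st(r)
r=arm.move_straight([*(t+.012*u),.0082],q,max_speed=.012,guard=3); st(r)
E
```

```text
pre 20.48 [ 0.4558 -0.0456  0.008 ] along -0.0345 [ 0.6 -0.3 -3. ] [-0.14  0.03  0.04] opening 0.0198 tilt [-0.0006  0.0001] jaw -0.0672
False 21.23 [ 0.4578 -0.021   0.0082] along -0.0099 [-0.1 -0.8 -1.8] [-0.13 -0.   -0.01] opening 0.0189 tilt [ 0. -0.] jaw -0.0668
True 22.26 [ 0.4581 -0.0098  0.0079] along 0.0013 [-0.9  0.4 -1.5] [-0.12  0.02  0.05] opening 0.0195 tilt [-0.0009 -0.0001] jaw -0.0668
```

```bash
cat > st.py <<'E'
from rig import arm, get_image
from h import *
q=q_down(PF[2]); u=np.array([-np.sin(PF[2]),np.cos(PF[2])]); m=PF[:2]+.084*np.array([np.cos(PF[2]),np.sin(PF[2])])
t=m-.095*u
def st(l):
    ss=[]
    for _ in range(4): ss.append(arm.observe()); arm.pause(.04)
    s=ss[-1]; F=np.mean([a["force"] for a in ss],0); M=np.mean([a["moment"] for a in ss],0)
    w,x,y,z=s["eef_rot"]; Z=R.from_quat([x,y,z,w]).as_matrix()
    print(l,round(s["clock"],2),np.round(s["tcp_pos"],4),"along",round((s["tcp_pos"][:2]-t)@u,4),"Fu",round(F[:2]@u,2),np.round(F,1),np.round(M,2),"op",round(s["opening"],4),"jaw",round(np.arctan2(Z[1,1],Z[0,1]),4)); return F[:2]@u,F
E
python3 - <<'E'
from st import *
z=.0074
arm.move_straight([*(t-.003*u),z],q,max_speed=.02); st("low")
for a in (-.001,0,.001,.002,.003,.004,.005):
    arm.move_straight([*(t+a*u),z],q,max_speed=.01); f,F=st(a)
    if f<-4: break
E
```

```text
low 22.74 [ 0.4582 -0.0142  0.0073] along -0.0031 Fu 0.25 [-0.1  0.3 -2.5] [-0.1   0.01  0.01] op 0.0194 jaw -0.0674
-0.001 23.26 [ 0.4584 -0.0121  0.0074] along -0.001 Fu -0.32 [ 0.3 -0.3 -2.8] [-0.08 -0.    0.01] op 0.0193 jaw -0.0671
0 23.68 [ 0.4584 -0.0111  0.0074] along 0.0 Fu -0.14 [-0.6 -0.1 -2.5] [-0.12  0.02 -0.01] op 0.0189 jaw -0.0672
0.001 24.09 [ 0.4585 -0.0101  0.0074] along 0.001 Fu -0.14 [-0.2 -0.1 -2.5] [-0.12 -0.    0.01] op 0.0192 jaw -0.0672
0.002 24.51 [ 0.4585 -0.0094  0.0074] along 0.0018 Fu -4.98 [-0.1 -5.  -3.5] [-0.85  0.04 -0.02] op 0.0193 jaw -0.0672
```

```bash
python3 - <<'E'
from st import *
arm.move_straight([*t,.0074],q,max_speed=.01); st("back")
z=.0074
for z in (.0070,.0067,.0064,.0061):
    arm.move_straight([*t,z],q,max_speed=.01); f,F=st(z)
    if F[2]>-1.2: break
for a in (.001,.002,.0025,.003):
    arm.move_straight([*(t+a*u),z],q,max_speed=.01); f,F=st(a)
    if f<-4: break
for n in("side","top"): cv2.imwrite(f"pics/g1{n}.png",get_image(n)[:,:,::-1])
from wire import wire
p=arm.observe()["tcp_pos"][:2]
wire("pics/g1side.png","side",270,200,65,85,6,p+.03*u,PF[2]+np.pi/2,.002,"pics/g1w.png")
wire("pics/g1top.png","top",255,205,65,65,6,p+.03*u,PF[2]+np.pi/2,.002,"pics/g2w.png")
E
```

```text
back 25.02 [ 0.4585 -0.011   0.0074] along 0.0001 Fu 0.07 [ 0.4  0.  -2.4] [-0.1   0.03 -0.  ] op 0.0192 jaw -0.0671
0.007 25.44 [ 0.4585 -0.0111  0.0072] along 0.0001 Fu 0.65 [-0.9  0.7  2.7] [0.1  0.17 0.06] op 0.0192 jaw -0.0672
0.001 25.86 [ 0.4587 -0.0102  0.0072] along 0.0009 Fu -1.72 [-1.2 -1.6  5.6] [-0.25  0.21  0.05] op 0.0192 jaw -0.0671
0.002 26.27 [ 0.4588 -0.0094  0.0072] along 0.0018 Fu -4.08 [-1.1 -4.   5.5] [-0.56  0.18  0.05] op 0.0191 jaw -0.0671
```

View pics/g1w.png

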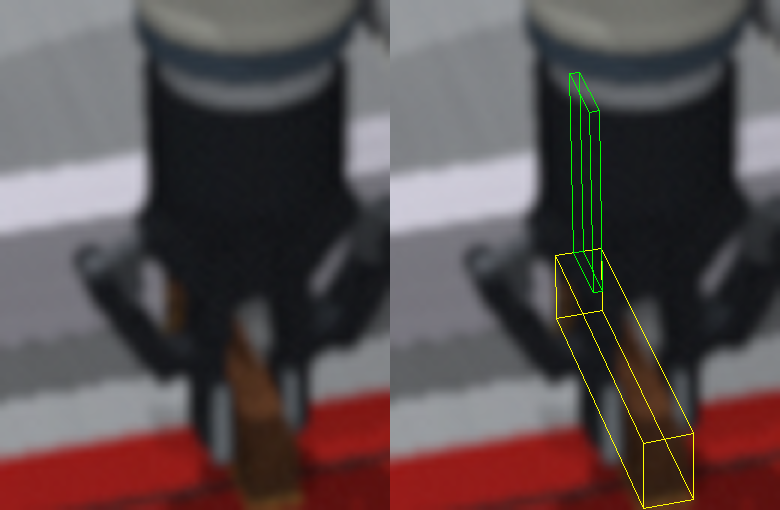

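View pics/g2w.png

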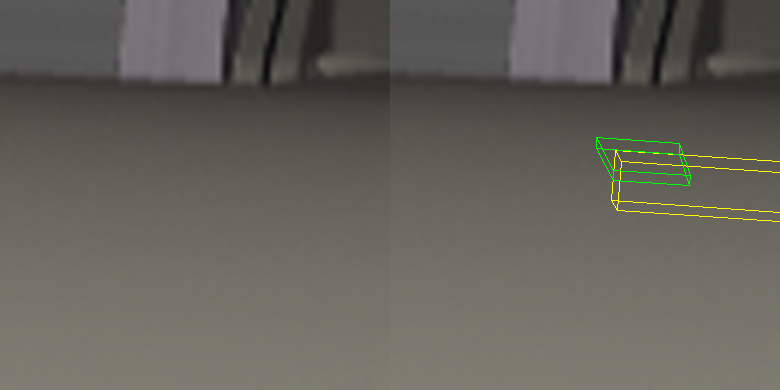

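The gripper hides the tape. The square's wireframe still fits, and force and position agree. A slightly firmer press, a steadiness check, then hand in.

```bash
python3 - <<'E'
from st import *
arm.move_straight([*(t+.0026*u),.0071],q,max_speed=.01); st("press"); arm.pause(1); st("hold")
cv2.imwrite("pics/e.png",get_image("side")[:,:,::-1]); b=get_image("top"); cv2.imwrite("pics/et.png",b[:,:,::-1])
k=b[140:200,250:330,::-1]; cv2.imwrite("pics/ek.png",cv2.resize(k,None,fx=7,fy=7,interpolation=cv2.INTER_CUBIC))
E
```

```text
press 26.79 [ 0.4588 -0.0091  0.0072] along 0.002 Fu -7.52 [-0.8 -7.5  3.8] [-1.16  0.16  0.  ] op 0.019 jaw -0.067
hold 27.96 [ 0.4588 -0.0092  0.0072] along 0.002 Fu -7.73 [-1.1 -7.7  4.1] [-1.16  0.13  0.05] op 0.0199 jaw -0.0671
```

View pics/e.png

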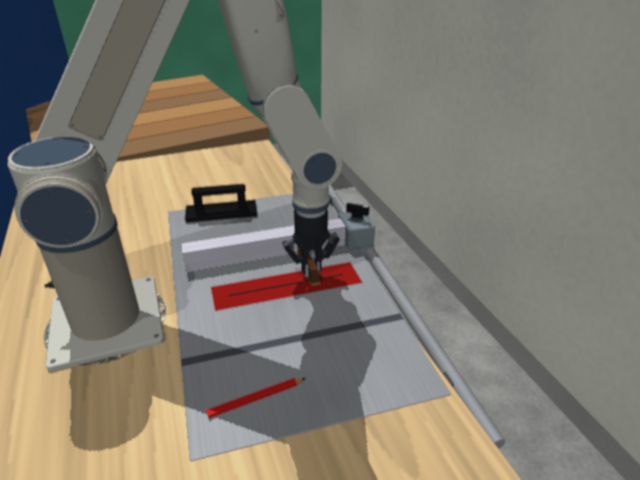

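View pics/ek.png

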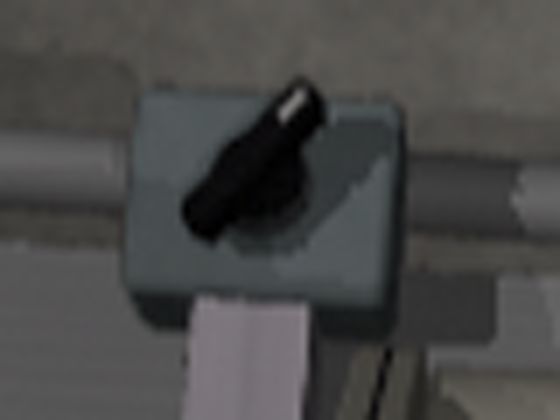

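```bash
python3 -c "
from rig import sign_off; print(sign_off())"
```

```text
the job is handed in; nothing more can be done
None
```

The fence is clamped, and the arm is holding the try square against its face at the tape. I handed the job in at about 28 s of the allowed 72 s; no verdict is reported.

- **Clamp:** I turned the wing knob about 1.25 rad clockwise, until the moment jumped at the hard stop. The last top pictures show the wing at about 1.3 rad, the fence carriage within about 1 px of where it started, and the bystanders apparently undisturbed.
- **Square:** I gripped it on the stock, lifted it across, set it on the saw table and eased it up to the fence. It first touched within about 1 mm of where I expected.
- **Final hold:** The push along the fence normal read a steady 7.7 N over one second, which includes a little table friction. The sole is pressed lightly on the table, the tool's yaw equals the fence yaw I measured, and the grip opening is 19 to 20 mm on the 20 mm stock.

**Not confirmed:** the arm and gripper hid the tape and the contact itself in the last pictures. The toe's alignment with the tape rests on earlier fits, good to about 2–3 mm. The side camera put the tape about 4 mm off the top camera's value along the fence; I used the top value because the side fits leaned the same way elsewhere.

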